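# Hold an embossing stamp home in the corner of a card positioner

## Robot

A 6-joint arm with a two-finger parallel gripper is mounted at the origin on the work surface. World frame = base frame: x ahead of the robot, y to its left, z up, the work surface at z = 0. Lengths are in m, angles in rad, forces in N, time in s.
With the tool pointing down it reaches from about 0.25 to 0.725 m from the base axis. Payload 4 kg.
Tool frame: the origin (TCP) lies at the very end of the fingers, on their centre line; the grasp point (between the pads) lies 19 mm behind it; z points along the fingers, y is the line along which they close (so a half turn about z gives the same grasp; the last joint's range is limited). The gripper opens to 85 mm and grips with 20 to 120 N. Pads are 22 mm wide; open, the fingers measure 114 mm over their backs; the gripper's body (76 mm by 85 mm) begins 54 mm behind the grasp point. The pads swing forward as they close: fully open they stand 13 mm farther back than shut.
Start: joints at [-1.189, 0.241, 0.005, 1.335, 0, 1.571], TCP at [0.186, -0.464, 0.231] pointing down, gripper open.
Joint ranges: [-2.72, 2.72], [-1.05, 1.87], [-1.09, 1.28], [-1.99, 2.15], [-1.42, 1.44], [-3.14, 3.14]. Speed limits (rad/s): [2.79, 2.79, 3.14, 3.14, 3.14, 3.14].

## Interface

Orientations are given as a unit quaternion [x, y, z, w].
In Python, from workcell import bot, vision, workorder gives the robot as it stands.
- The arm moves only by the shell command python3 -m creep 'ROWS' [OPENING]. ROWS is JSON, a list of rows, each a list of 2 entries, a list of its own where there are three numbers: the shift along the tool's x, y, z in mm, then the turn, a rotation vector about the tool's x, y, z in rad. In form: [[[dx, dy, dz], [wx, wy, wz]], ...]. A call has 1 to 12 rows; each row shifts and turns the commanded pose from where the row before left it, along the tool's axes as they then stand; what a row does not reach is not made up. A row lasts 1/8 s, in which the tool goes at most 62.5 mm and 10.7 degrees, less where a joint would pass 70% of its speed; a pose out of reach is approached as far as the arm can. A call is refused whole if a number of a shift passes 62.5 or a number of a turn 0.188, either way. A call with a gripper value outside its range is refused whole. OPENING is the finger opening in mm, from 0 to 85.4, set as the call begins (- or left out, the last holds). The fingers move at their own pace and stop on an object; the grip force is fixed at half the most. Time passes only in rows, so rows that do not move let the fingers close. It gives the time, the measured TCP pose, the force, the opening and the grip force at its end, in the units of the state.
- bot.get_obs(): the state, without advancing time (a new reading comes with each control period).
- vision.camera(name): name is "scene" or "top" or "wrist"; returns a dict with "image" (420x560x3 uint8, blue, green, red), "z_map" (420x560 float32, m along the optical axis (not along the pixel's ray), 0 where there is no reading), "K" (3x3 intrinsics, pixels), "k1" (the pictures are not rectified: a ray, as slopes to the right and down, at radius r is drawn at 1 + k1 r^2 times it, then the intrinsics apply), "rvec" (rotation vector, rad) and "tvec" (3), from world to camera coordinates, as OpenCV has them; the wrist camera has in their place "tool_from_camera" (4x4, takes a point from camera to tool coordinates, whose origin is the TCP and whose axes are the flange's). Camera axes: x right, y down, z forward; pixel columns grow to the right and rows downward; lengths in m; the calibration is good to about 2 mm. A picture is of the moment at which its call begins: read the wrist's pose just before it.
- workorder.job_done(): hands the job in; it is judged then, once.
Trained networks look in a picture, given as the dict that the camera call returned (one of the last four; its "shot" number tells which), for a name from the list of things; names that differ only in an ending like _2 or _b are one class to them, and where a whole thing is asked for, a point or a joint stands for the part that bears it (a point fixed in the world has none). Each returns a list of dicts, best first, with "score" (0 to 1); they miss things now and then, are a little off and sometimes report something else, mostly with a low value. They report only what shows in the picture. A call takes as long as a camera call.
- vision.spot_in(picture, query): "position" ([column, row] in pixels, amid what is visible of it).
- vision.place_of(picture, query): "position" ([column, row] in pixels: a listed point, or the origin of a listed thing).
The state is a dict: "clock": time; "joint_pos": joint angles; "joint_vel": joint speeds; "tau": joint torques, N m; "eef_pos": TCP position; "tool_rot": TCP orientation; "ft_force": force on the tool from outside, world axes, zero at the start; "ft_torque": the same for the moment, N m; "grip_width": finger opening in m; "grasp_force": force on a finger pad.
Only numpy, scipy, OpenCV 4.12 (cv2) and the standard library are available. Lean on these libraries where they do the work, as an engineer would, in place of code of your own. Each camera call takes 0.05 s, during which the arm holds its last target. There are 200 camera calls.

## Task

A blank card lies in the corner of the wooden stamp positioner. Lift the oblong bar-handled embossing stamp well clear of the black tray, set it flat on the card with its long side along the long fence, push it fully home into the corner so that it touches both fences at once, and press it firmly against both fences and down on the card. Finish while still holding it there under that pressure, and leave the other stamps and everything else on the table where they are.

Things in the scene. Friction and masses are not known exactly. Their poses are not given: they have to be found in the camera images.
- stamp: Oblong hand stamp, the largest of three wooden stamps in the black tray (their places vary), 110 to 190 g. Block 72 (x) by 48 (y) by 24 mm high, dark rubber underneath; on it, centred, an upright wooden bar handle 50 mm long (x), 20 mm wide (y), from 24 to 66 mm above the underside. Origin: centre of the underside; z up. Turned by half a turn it works the same.
- stamp_round: Bystander, in the same tray: round wooden stamp, block 52 mm in diameter and 22 mm high with a turned knob 24 mm wide, 56 mm high in all. Origin: centre of the underside.
- stamp_square: Bystander, in the same tray: small square wooden stamp, block 36 x 36 x 22 mm with an 18 mm square post, 54 mm high in all. Origin: centre of the underside.
- tray: Shallow black plastic tray, fixed, 330 mm (x) by 130 mm (y), walls 4 mm thick and 14 mm high, inner floor 4 mm above the table. The three stamps stand in a row along its x, about 100 mm apart. Origin: centre of the underside.
- jig: Stamp positioner, fixed to the table: plywood base 250 mm (x) by 190 mm (y) by 12 mm high with two aluminium fences along its +x and +y edges that meet in a square corner. Origin: centre of the underside, axes along the edges, z up. Its place (left or right of the robot) and yaw vary.
- corner (a point): The inner corner where the two fence faces meet, at the level of the card's top: 85 mm (x), 55 mm (y), 14 mm (z) from the jig's origin, axes as the jig's. The free space lies to -x and -y of it. Home for the stamp: underside centre 36 mm to -x and 24 mm to -y of this point.
- fence_long: Long aluminium fence, fixed, along the jig's x: 210 x 16 mm, its top 22 mm above the card; its face, which looks to the jig's -y, lies at the corner's y. Origin: centre of its underside; axes as the jig's.
- fence_short: Short aluminium fence, fixed, along the jig's y: 16 x 146 mm, its top 22 mm above the card; its face, which looks to the jig's -x, lies at the corner's x. Origin: centre of its underside; axes as the jig's.
- card: Blank white card, fixed on the base with one corner in the corner of the fences: 148 mm (x) by 105 mm (y) by 2 mm thick, its top 14 mm above the table. Origin: centre of its underside; axes as the jig's.
- eraser: Bystander: white eraser 22 x 44 x 12 mm lying loose on the positioner's base beside the card, at the end away from the corner. Origin: centre of the underside.
- gluestick: Bystander: glue stick standing on the table beyond the work, 26 mm in diameter, 85 mm high. Origin: centre of the underside.
- tape: Bystander: tape dispenser 85 x 26 mm, 56 mm high, to the robot's left. Origin: centre of the underside.
- cup: Bystander: empty red cup, 92 mm wide, 118 mm high, to the robot's right. Origin: centre of the underside.
- marker: Bystander: marker pen 130 mm long, 14 mm thick, lying beyond the work, to the left. Origin: on its underside.

How it is judged:
On the way:
1. the oblong stamp is lifted well clear of the tray (underside more than 50 mm above the table) (height (world z) of stamp above 0.05 m), for 0.2 s.
At the end, for the whole second after the job is handed in: The stamp is at rest flat on the card (within 0.05 rad), long side along the long fence (within 0.05 rad), its centre within 3 mm of home in the corner, pressing on each fence and on the card with more than 2 N, and the fingers are on it (more than 2 N) (contact force between stamp and fence_long above 2 N and contact force between stamp and fence_short above 2 N and contact force between stamp and card above 2 N and contact force between the fingers and stamp above 2 N and x of stamp in the frame of corner between -0.039 and -0.033 m and y of stamp in the frame of corner between -0.027 and -0.021 m and z of stamp in the frame of corner between -0.003 and 0.003 m and angle between the x axis of stamp and the x axis of jig, either way round below 0.05 rad and angle between stamp's own z axis and vertical below 0.05 rad and linear speed of stamp below 0.01 m/s); the arm keeps its last pose, push and grip.
It fails at once if the round or the small square stamp is moved more than 30 mm (distance of any of stamp_round, stamp_square from where it was at the start of the episode above 0.03 m).
It fails at once if the eraser, glue stick, tape dispenser, cup or marker is moved more than 30 mm (distance of any of eraser, gluestick, tape, cup, marker from where it was at the start of the episode above 0.03 m).
It also fails if it takes over 56 s, if anything falls off the work surface, if the arm or the gripper's body presses on something with over 40 N, if the wrist force passes 120 N, or if a joint passes its speed limit or range.

## Working session

There is one attempt and no reset: what is moved stays moved. The work goes in short steps, Python scripts to look and compute and a shell command to move; the robot and the scene stay as the last step left them, time stands still between calls to the robot, and variables do not carry over. Pictures are saved under pics/ and viewed, at most 10 in all, crops included, and the job is handed in when it is done.

```bash
mkdir -p pics; cat > h.py <<'E'
import numpy as np, cv2
from scipy.spatial.transform import Rotation as R
from workcell import bot, vision, workorder
def pose(c,o):
    if 'rvec' in c:
        r=cv2.Rodrigues(np.array(c['rvec'],float))[0]; return r.T, -r.T@np.array(c['tvec'],float).ravel()
    T=np.array(c['tool_from_camera']); r=R.from_quat(o['tool_rot']).as_matrix()
    return r@T[:3,:3], r@T[:3,3]+np.array(o['eef_pos'])
def rays(c,uv):
    uv=np.asarray(uv,float).reshape(-1,1,2)
    return cv2.undistortPoints(uv,np.array(c['K'],float),np.array([c['k1'],0,0,0,0.]))[:,0]
def onplane(c,o,uv,z):
    r,t=pose(c,o); n=rays(c,uv); d=np.c_[n,np.ones(len(n))]@r.T
    return t+d*((z-t[2])/d[:,2])[:,None]
def cloud(c,o):
    r,t=pose(c,o); z=np.array(c['z_map']); h,w=z.shape
    v,u=np.mgrid[:h,:w]; n=rays(c,np.c_[u.ravel(),v.ravel()])
    return (np.c_[n,np.ones(len(n))]*z.reshape(-1,1)@r.T+t).reshape(h,w,3)
E
cat > a.py <<'E'
from h import *
o=bot.get_obs(); print(o['clock'],o['eef_pos'],o['tool_rot'],o['ft_force'])
Z=dict(stamp=.004,stamp_round=.004,stamp_square=.004,corner=.014,jig=0,tray=0,fence_long=.012,fence_short=.012,card=.012,cup=0,tape=0,gluestick=0,eraser=.012)
for n in ('top','scene'):
    c=vision.camera(n); cv2.imwrite(f'pics/{n}.png',c['image'])
    np.savez(f'{n}.npz',P=cloud(c,o))
    for q,z in Z.items():
        for d in vision.place_of(c,q)[:1]:
            print(n,q,round(d['score'],2),np.round(d['position']),np.round(onplane(c,o,d['position'],z)[0],3))
E
python3 a.py; python3 -c "
import cv2,numpy as np
a=cv2.imread('pics/top.png');b=cv2.imread('pics/scene.png');cv2.imwrite('pics/both.png',cv2.resize(np.vstack([a,b]),(400,600)))"
```

```text
0.0 [ 0.18606803 -0.46341826  0.23041647] [ 9.81831375e-01  1.89752675e-01 -1.88744229e-04 -1.01848781e-03] [ 0.43681261 -0.51122526  0.27181209]
top stamp 0.81 [351. 287.] [ 0.44  -0.188  0.004]
top stamp_round 0.69 [342. 209.] [ 0.65  -0.151  0.004]
top stamp_square 0.57 [344. 251.] [ 0.534 -0.163  0.004]
top corner 0.9 [217. 191.] [0.668 0.195 0.014]
top jig 0.94 [215. 230.] [0.561 0.19  0.   ]
top tray 0.65 [349. 250.] [ 0.538 -0.177  0.   ]
top fence_long 0.87 [192. 227.] [0.563 0.25  0.012]
top fence_short 0.59 [234. 202.] [0.642 0.147 0.012]
top card 0.65 [219. 225.] [0.574 0.179 0.012]
top cup 0.95 [444. 244.] [ 0.579 -0.436  0.   ]
top tape 0.76 [116. 218.] [0.573 0.468 0.   ]
top gluestick 0.6 [297. 168.] [ 0.757 -0.018  0.   ]
top eraser 0.65 [202. 262.] [0.471 0.211 0.012]
scene stamp 0.7 [244. 171.] [ 0.431 -0.194  0.004]
scene stamp_round 0.83 [224. 218.] [ 0.648 -0.147  0.004]
scene stamp_square 0.83 [238. 191.] [ 0.53  -0.166  0.004]
scene corner 0.66 [358. 250.] [0.649 0.204 0.014]
scene jig 0.81 [354. 230.] [ 0.566  0.175 -0.   ]
scene tray 0.86 [232. 196.] [ 0.549 -0.175  0.   ]
scene fence_long 0.67 [384. 231.] [0.557 0.247 0.012]
scene fence_short 0.84 [334. 243.] [0.643 0.144 0.012]
scene card 0.78 [357. 229.] [0.573 0.181 0.012]
scene cup 0.67 [142. 180.] [ 0.578 -0.449  0.   ]
scene tape 0.56 [475. 261.] [0.569 0.464 0.   ]
scene gluestick 0.63 [245. 171.] [ 0.423 -0.194  0.   ]
scene eraser 0.61 [379. 208.] [0.47  0.217 0.012]
```

View pics/top.png

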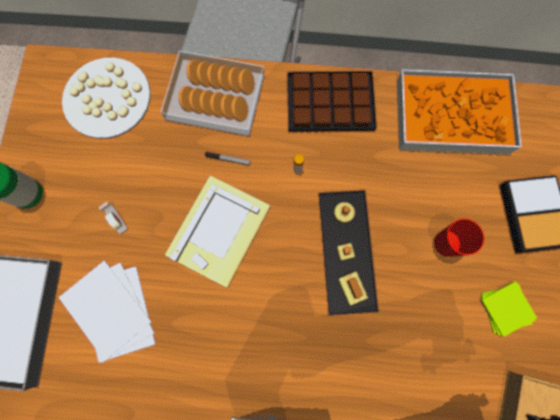

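The top view shows the tray at right (348,250), with the oblong stamp at its near end (353,288). The jig is at left (217,230), its corner near (212,191), and the jig x axis yaw is about -25°. Next I fit the stamp and fence yaws from depth.

```bash
cat > b.py <<'E'
from h import *
for n in ('top','scene'):
    P=np.load(n+'.npz')['P'].reshape(-1,3)
    for nm,c,rad,lo,hi in (('handle',(.437,-.19),.05,.055,.085),('block',(.437,-.19),.06,.02,.085),('longf',(.56,.248),.1,.03,.045)):
        m=(np.hypot(P[:,0]-c[0],P[:,1]-c[1])<rad)&(P[:,2]>lo)&(P[:,2]<hi); q=P[m]
        if len(q)<8: print(nm,len(q)); continue
        (cx,cy),s,a=cv2.minAreaRect((q[:,:2]*1000).astype(np.float32)); print(n,nm,len(q),cx,cy,s,a,q[:,2].max())
o=bot.get_obs(); c=vision.camera('wrist'); print(c['tool_from_camera'],c['K'],np.round(o['tool_rot'],3))
r=R.from_quat(o['tool_rot'])
print('shift tool mm to (.437,-.19,.2):',r.inv().apply(np.array([.437,-.19,.2])-o['eef_pos'])*1000)
E
python3 b.py
```

```text
top handle 167 437.6171569824219 -186.76197814941406 (49.184791564941406, 20.90149688720703) 25.675827026367188 0.07422423164123626
top block 513 437.71710205078125 -187.51754760742188 (72.19645690917969, 48.27800750732422) 25.149438858032227 0.07422423164123626
top longf 472 561.918701171875 248.70529174804688 (17.693073272705078, 195.85955810546875) 67.87171173095703 0.040585867151825994
scene handle 95 438.9757995605469 -187.7276153564453 (56.060970306396484, 19.68071937561035) 24.951099395751953 0.07433034217598267
scene block 329 440.84564208984375 -186.931640625 (76.61117553710938, 46.36913299560547) 26.254613876342773 0.07433034217598267
scene longf 424 561.9548950195312 250.14674377441406 (18.62625503540039, 196.84109497070312) 68.11650085449219 0.04201054723687181
[[ 3.24455767e-04 -9.62184808e-01 -2.72397300e-01  6.85273973e-02]
 [ 9.99999943e-01  3.36883907e-04  1.14234210e-06  1.13484666e-03]
 [ 9.06671227e-05 -2.72397285e-01  9.62184863e-01 -1.42361447e-01]
 [ 0.00000000e+00  0.00000000e+00  0.00000000e+00  1.00000000e+00]] [[318.961622     0.         281.11217883]
 [  0.         318.961622   210.70774557]
 [  0.           0.           1.        ]] [ 0.982  0.19  -0.     0.   ]
shift tool mm to (.437,-.19,.2): [ 334.76350058 -160.87982322   31.29537297]
```

```bash
python3 -m creep '[[[34,-16,3],[0,0,-0.006]],[[34,-16,3],[0,0,-0.006]],[[34,-16,3],[0,0,-0.006]],[[34,-16,3],[0,0,-0.006]],[[34,-16,3],[0,0,-0.006]],[[34,-16,3],[0,0,-0.006]],[[34,-16,3],[0,0,-0.006]],[[34,-16,3],[0,0,-0.006]],[[34,-17,3],[0,0,-0.006]],[[31,-18,3],[0,0,-0.006]],[[0,0,0],[0,0,0]]]' 50
cat > c.py <<'E'
from h import *
o=bot.get_obs(); c=vision.camera('wrist'); cv2.imwrite('pics/w1.png',c['image'])
P=cloud(c,o).reshape(-1,3)
for nm,lo,hi,rad in (('handle',.06,.085,.05),('block',.02,.085,.06)):
    m=(np.hypot(P[:,0]-.438,P[:,1]+.187)<rad)&(P[:,2]>lo)&(P[:,2]<hi); q=P[m]
    print(nm,len(q),cv2.minAreaRect((q[:,:2]*1000).astype(np.float32)) if len(q)>8 else '',q[:,2].max() if len(q) else '')
r=R.from_quat(o['tool_rot']); print(r.as_rotvec(),r.apply([1,0,0]),r.apply([0,0,1]))
for q in (.438,-.187,.034),: print(r.inv().apply(np.array(q)-o['eef_pos'])*1000)
E
python3 c.py
```

```text
clock: 2.82
eef_pos: [0.4316, -0.1789, 0.201]
tool_rot: [0.975, 0.221, -0.0, -0.0]
ft_force: [-1.1, 0.1, -0.5]
grip_width: 0.0498
grasp_force: 0.0
handle 1236 ((438.40576171875, -189.5669403076172), (50.44965744018555, 19.722618103027344), 26.5949649810791) 0.071979607315802
block 3385 ((438.6330261230469, -189.45281982421875), (71.92874145507812, 47.82219314575195), 27.147695541381836) 0.071979607315802
[-3.06347241e+00 -6.94367502e-01  1.91612961e-04] [ 9.02271049e-01  4.31169287e-01 -2.76820243e-05] [-2.10283084e-04  3.75839193e-04 -9.99999907e-01]
[  2.31252947  10.10981397 167.04096308]
```

View pics/w1.png

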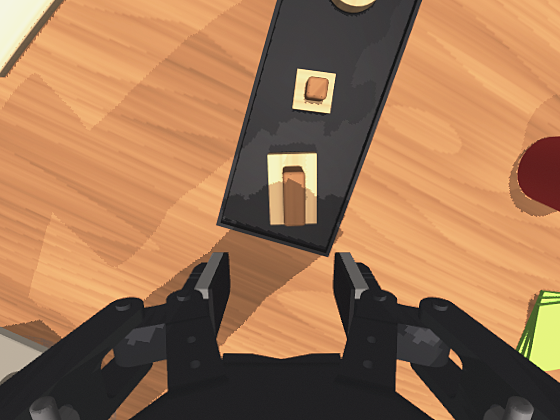

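The wrist view shows the stamp and its bar handle at (292,195), aligned with the tool and about 12 mm off in tool y.

```bash
python3 -m creep '[[[1,6,20],[0,0,-0.01]],[[1,6,30],[0,0,-0.01]],[[0,0,35],[0,0,0]],[[0,0,35],[0,0,0]],[[0,0,25],[0,0,0]],[[0,0,14],[0,0,0]],[[0,0,7],[0,0,0]],[[0,0,0],[0,0,0]]]'
python3 -c "
from h import *
o=bot.get_obs(); r=R.from_quat(o['tool_rot']); print(r.inv().apply(np.array([.4385,-.189,.034])-o['eef_pos'])*1000)"
```

```text
clock: 3.88
eef_pos: [0.4378, -0.191, 0.0356]
tool_rot: [0.974, 0.229, 0.0, 0.0]
ft_force: [-0.3, 0.0, 0.2]
grip_width: 0.05
grasp_force: 0.0
[ 1.52085617 -1.43381902  1.56183223]
```

```bash
python3 -m creep '[[[1,-1,1],[0,0,0]],[[0,0,0],[0,0,0]],[[0,0,0],[0,0,0]],[[0,0,0],[0,0,0]],[[0,0,0],[0,0,0]]]' 10
python3 -m creep '[[[0,0,-10],[0,0,0]],[[0,0,-25],[0,0,0]],[[0,0,-35],[0,0,0]],[[0,0,-35],[0,0,0]],[[0,0,-20],[0,0,0]],[[0,0,0],[0,0,0]],[[0,0,0],[0,0,0]]]'
python3 -c "
from h import *
o=bot.get_obs(); r=R.from_quat(o['tool_rot']); x=r.apply([1,0,0]); print(o['eef_pos'],'yaw',np.arctan2(x[1],x[0]))
"
```

```text
clock: 4.5
eef_pos: [0.4389, -0.1894, 0.0351]
tool_rot: [0.973, 0.229, 0.001, 0.0]
ft_force: [-0.5, 1.6, 5.7]
grip_width: 0.0191
grasp_force: 59.4
clock: 5.38
eef_pos: [0.4373, -0.1889, 0.1583]
tool_rot: [0.973, 0.229, -0.001, -0.001]
ft_force: [-0.2, -0.8, -1.9]
grip_width: 0.0192
grasp_force: 58.6
[ 0.43727881 -0.18890725  0.15832691] yaw 0.46182531059060616
```

```bash
python3 -m creep '[[[23,-28,0],[0,0,0.085]],[[21,-30,0],[0,0,0.085]],[[18,-32,0],[0,0,0.085]],[[15,-33,0],[0,0,0.085]],[[13,-35,0],[0,0,0.085]],[[10,-36,0],[0,0,0.085]],[[7,-36,0],[0,0,0.085]],[[3,-37,0],[0,0,0.085]],[[0,-37,0],[0,0,0.085]],[[-3,-37,0],[0,0,0.085]],[[0,0,0],[0,0,0]],[[0,0,0],[0,0,0]]]'
cat > d.py <<'E'
from h import *
import sys
o=bot.get_obs(); c=vision.camera('wrist'); cv2.imwrite(sys.argv[1],c['image'])
r=R.from_quat(o['tool_rot']); x=r.apply([1,0,0]); print(o['eef_pos'],'yaw',np.arctan2(x[1],x[0]),r.apply([0,0,1]))
for d in vision.place_of(c,'corner')[:2]: print(d, onplane(c,o,d['position'],.014))
P=cloud(c,o); 
np.savez('w.npz',P=P)
P=P.reshape(-1,3)
# fence tops, jig frame by yaw
m=(P[:,2]>.028)&(P[:,2]<.046)&(np.hypot(P[:,0]-.6,P[:,1]-.19)<.2); q=P[m,:2]
best=max(np.radians(np.arange(-28,-15,.1)),key=lambda a:sum((np.histogram(q@v,bins=np.arange(-.5,1.2,.001))[0].astype(float)**2).sum() for v in ([np.cos(a),np.sin(a)],[-np.sin(a),np.cos(a)])))
e1=np.array([np.cos(best),np.sin(best)]);e2=np.array([-e1[1],e1[0]])
print('yaw jig',best,len(q))
for e in (e1,e2):
    h,b=np.histogram(q@e,bins=np.arange(-.5,1.2,.002)); i=np.where(h>0.3*h.max())[0]; print(np.round(b[i],3),h[i])
E
python3 d.py pics/w2.png
```

```text
clock: 6.88
eef_pos: [0.4887, -0.0161, 0.17]
tool_rot: [0.995, -0.063, -0.009, -0.076]
ft_force: [-0.3, 0.4, -1.2]
grip_width: 0.0194
grasp_force: 59.0
[ 0.48874149 -0.01612756  0.16997726] yaw -0.1251050419678943 [-0.00791     0.15193532 -0.98835879]
{'position': [63.0, 40.1], 'score': 0.77} [[0.66217556 0.20100514 0.014     ]]
yaw jig -0.38222710618675665 6662
[0.54  0.542 0.544 0.546 0.548 0.55  0.552 0.554] [341 359 362 357 360 364 361 345]
[0.43  0.432 0.434 0.436 0.438 0.44  0.442 0.444] [1002  694  365  369  367  343  363  353]
```

View pics/w2.png

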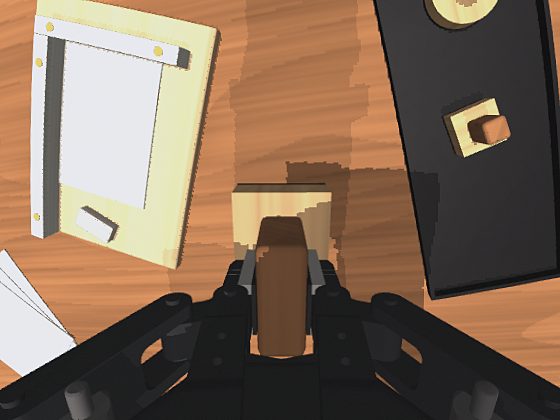

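The picture shows the stamp held straight in the fingers. The corner is at (63,40), and the depth fit agrees: corner ≈ (0.662, 0.198), yaw -0.382. The move fell short and left the tool tilted, so I'm checking why.

```bash
cat > e.py <<'E'
from h import *
import sys
tx,ty,tz,yaw=map(float,sys.argv[1:5])
o=bot.get_obs(); r=R.from_quat(o['tool_rot'])
t=R.from_euler('z',yaw)*R.from_euler('x',np.pi)
print(o['clock'],'q',np.round(o['joint_pos'],3),'F',np.round(o['ft_force'],1),'pos',np.round(o['eef_pos'],4))
print('shift mm',np.round(r.inv().apply(np.array([tx,ty,tz])-o['eef_pos'])*1000,1),'in target axes',np.round(t.inv().apply(np.array([tx,ty,tz])-o['eef_pos'])*1000,1),'rot',np.round((r.inv()*t).as_rotvec(),3))
E
python3 e.py .56 .16 .14 -.382
```

```text
6.975 q [-0.125  0.275 -0.123  1.2    0.15   3.141] F [ 0.3  0.5 -1.5] pos [ 0.4887 -0.0156  0.1699]
shift mm [  49.8 -176.8   55.6] in target axes [   0.6 -189.5   29.9] rot [-0.146  0.047  0.255]
```

Joint 6 is at its limit, so I turn the other way and bring the stamp to the equivalent pose half a turn round (yaw 2.76).

```bash
python3 -m creep '[[[0,0,0],[-0.075,0.013,-0.1]],[[0,0,0],[-0.075,0.013,-0.1]],[[0,0,0],[0,0,-0.17]],[[0,0,0],[0,0,-0.17]],[[0,0,0],[0,0,-0.17]],[[0,0,0],[0,0,-0.17]],[[0,0,0],[0,0,-0.17]],[[0,0,0],[0,0,-0.17]],[[0,0,0],[0,0,-0.17]],[[0,0,0],[0,0,-0.17]],[[0,0,0],[0,0,-0.17]],[[0,0,0],[0,0,-0.17]]]'
python3 e.py .56 .16 .14 2.76
```

```text
clock: 8.48
eef_pos: [0.4887, -0.0152, 0.1697]
tool_rot: [0.63, 0.777, 0.005, 0.004]
ft_force: [-0.8, -0.8, -1.7]
grip_width: 0.0194
grasp_force: 59.0
8.475 q [-0.033  0.245 -0.154  1.159  0.003  1.329] F [-0.8 -0.8 -1.7] pos [ 0.4887 -0.0152  0.1697]
shift mm [156.6 105.7  31.1] in target axes [ -0.9 189.2  29.7] rot [ 0.012  0.007 -0.98 ]
```

```bash
python3 -m creep '[[[0,0,0],[0.002,0.001,-0.163]],[[0,0,0],[0.002,0.001,-0.163]],[[0,0,0],[0.002,0.001,-0.163]],[[0,0,0],[0.002,0.001,-0.163]],[[0,0,0],[0.002,0.001,-0.163]],[[0,0,0],[0.002,0.001,-0.163]],[[0,0,0],[0,0,0]],[[0,0,0],[0,0,0]]]'
python3 e.py .604 .1824 .10 2.76
```

```text
clock: 9.48
eef_pos: [0.4888, -0.0155, 0.1698]
tool_rot: [0.195, 0.981, -0.0, 0.001]
ft_force: [0.7, 1.1, -0.6]
grip_width: 0.0196
grasp_force: 59.0
9.475 q [-3.100e-02  2.550e-01 -1.410e-01  1.174e+00 -1.000e-03  3.610e-01] F [ 0.7  1.1 -0.6] pos [ 0.4888 -0.0155  0.1698]
shift mm [-30.7 227.   69.7] in target axes [-33.2 226.6  69.8] rot [-0.     0.001 -0.011]
```

```bash
python3 -m creep '[[[-3,22,7],[0,0,-0.011]],[[-3,25,7],[0,0,0]],[[-3,25,7],[0,0,0]],[[-3,25,7],[0,0,0]],[[-4,25,7],[0,0,0]],[[-4,25,7],[0,0,0]],[[-4,25,7],[0,0,0]],[[-4,25,7],[0,0,0]],[[-3,20,7],[0,0,0]],[[-2,10,7],[0,0,0]],[[0,0,0],[0,0,0]],[[0,0,0],[0,0,0]]]'
python3 e.py .604 .1824 .10 2.76
python3 d.py pics/w3.png
python3 - <<'E'
from h import *
o=bot.get_obs()
for n in ('top','scene'):
    c=vision.camera(n); cv2.imwrite(f'pics/{n}2.png',c['image'][120:300,100:440].repeat(2,0).repeat(2,1))
    P=cloud(c,o).reshape(-1,3); m=(np.hypot(P[:,0]-.604,P[:,1]-.1824)<.055)&(P[:,2]>.08)&(P[:,2]<.105); q=P[m]
    print(n,len(q),cv2.minAreaRect((q[:,:2]*1000).astype(np.float32)) if len(q)>8 else '')
E
```

```text
clock: 10.98
eef_pos: [0.6036, 0.182, 0.0998]
tool_rot: [0.189, 0.982, -0.001, 0.0]
ft_force: [-0.5, 0.4, -2.1]
grip_width: 0.0194
grasp_force: 59.0
10.975 q [ 2.930e-01  5.760e-01  1.630e-01  1.158e+00 -1.000e-03  6.740e-01] F [-0.5  0.4 -2.1] pos [0.6036 0.182  0.0998]
shift mm [-0.2  0.6 -0.2] in target axes [-0.2  0.6 -0.2] rot [-0.001  0.001  0.001]
[0.60361337 0.18195781 0.09982125] yaw 2.7611541583178427 [ 5.38903167e-04 -1.24238898e-03 -9.99999083e-01]
{'position': [332.4, 273.7], 'score': 0.82} [[0.66260883 0.20075829 0.014     ]]
yaw jig -0.38397243543875104 8422
[0.354 0.356 0.358 0.36  0.362 0.364 0.366 0.368 0.37  0.372 0.374 0.376
 0.378 0.382 0.384 0.386 0.388 0.39  0.394 0.404 0.408 0.414 0.422 0.538
 0.54  0.542] [107 110  99 108 100 111 103 103 102 101  99 102  99 110  99  97  99  99
 102  97 100 105  99 321 218 143]
[0.432 0.434 0.436 0.438 0.44  0.442 0.444 0.446] [1258  851  903  877  894  884  928  868]
top 106 ((599.0133666992188, 168.33132934570312), (21.49538803100586, 72.31352233886719), 68.67461395263672)
scene 399 ((605.6314697265625, 181.66232299804688), (50.22052001953125, 75.41407012939453), 68.58638000488281)
```

View pics/w3.png

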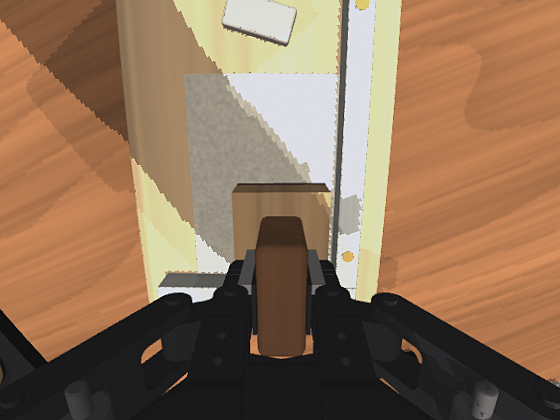

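The stamp is still straight in the grip and sits about 12 mm off both fences. Descending now.

```bash
python3 -m creep '[[[0,0,14],[0,0,0]],[[0,0,16],[0,0,0]],[[0,0,12],[0,0,0]],[[0,0,8],[0,0,0]],[[0,0,2],[0,0,0]],[[0,0,0],[0,0,0]]]'
python3 -m creep '[[[0,0,1],[0,0,0]],[[0,0,0.5],[0,0,0]],[[0,0,0.5],[0,0,0]],[[0,0,0],[0,0,0]]]'
```

```text
clock: 11.92
eef_pos: [0.6041, 0.1827, 0.0479]
tool_rot: [0.189, 0.982, -0.0, 0.001]
ft_force: [0.4, 0.6, 0.4]
grip_width: 0.0189
grasp_force: 59.0
clock: 12.42
eef_pos: [0.604, 0.1825, 0.0459]
tool_rot: [0.189, 0.982, -0.0, 0.001]
ft_force: [-0.4, -0.8, -1.8]
grip_width: 0.0195
grasp_force: 59.0
```

```bash
python3 -m creep '[[[-3,3,0],[0,0,0]],[[-3,3,0],[0,0,0]],[[-2,2,0],[0,0,0]],[[0,1,0],[0,0,0]],[[0,1,0],[0,0,0]],[[0,1,0],[0,0,0]],[[0,0,0],[0,0,0]]]'
python3 -m creep '[[[0,1,0],[0,0,0]],[[0,1,0],[0,0,0]],[[0,0,0],[0,0,0]]]'; python3 e.py .6192 .1894 .045 2.76
```

```text
clock: 13.3
eef_pos: [0.6154, 0.1899, 0.0458]
tool_rot: [0.189, 0.982, -0.0, 0.001]
ft_force: [0.7, 0.3, -1.5]
grip_width: 0.0192
grasp_force: 59.0
clock: 13.68
eef_pos: [0.6162, 0.1917, 0.0458]
tool_rot: [0.189, 0.982, -0.0, 0.001]
ft_force: [0.7, -0.2, -1.0]
grip_width: 0.0191
grasp_force: 59.0
13.675 q [ 3.020e-01  6.510e-01  1.450e-01  1.064e+00 -1.000e-03  6.820e-01] F [ 0.7 -0.2 -1. ] pos [0.6162 0.1917 0.0458]
shift mm [-3.6 -1.1  0.8] in target axes [-3.6 -1.1  0.8] rot [-0.     0.001  0.002]
```

No contact yet, so I keep creeping towards the long fence.

```bash
python3 -m creep '[[[0,1,0],[0,0,0]],[[0,0,0],[0,0,0]],[[0,0,0],[0,0,0]]]' ; python3 -m creep '[[[0,1,0],[0,0,0]],[[0,0,0],[0,0,0]],[[0,0,0],[0,0,0]]]';python3 -m creep '[[[0,0.5,0],[0,0,0]],[[-1,0,0],[0,0,0]],[[-1,0,0],[0,0,0]],[[-1,0,0],[0,0,0]],[[0,0,0],[0,0,0]]]'; python3 e.py .6192 .1894 .045 2.76
```

```text
clock: 14.05
eef_pos: [0.6165, 0.1925, 0.0457]
tool_rot: [0.189, 0.982, -0.0, 0.001]
ft_force: [0.1, -1.4, -0.8]
grip_width: 0.0196
grasp_force: 59.0
clock: 14.42
eef_pos: [0.6165, 0.1927, 0.0457]
tool_rot: [0.189, 0.982, -0.001, 0.0]
ft_force: [-3.3, -3.4, 1.8]
grip_width: 0.0193
grasp_force: 59.3
clock: 15.05
eef_pos: [0.6174, 0.1923, 0.0453]
tool_rot: [0.189, 0.982, -0.001, -0.002]
ft_force: [-7.0, -3.3, 3.2]
grip_width: 0.0196
grasp_force: 59.7
15.05 q [ 0.302  0.657  0.156  1.074 -0.     0.682] F [-7.  -3.3  3.2] pos [0.6174 0.1923 0.0453]
shift mm [-2.8 -2.   0.3] in target axes [-2.8 -2.   0.3] rot [-0.003 -0.003  0.002]
```

```bash
python3 -m creep '[[[0,0,1],[0,0,0]],[[0,0,1],[0,0,0]],[[0,0,1],[0,0,0]],[[0,0,0],[0,0,0]],[[0,0,0],[0,0,0]]]' ; python3 -m creep '[[[-1,1,0.5],[0,0,0]],[[-1,1,0.5],[0,0,0]],[[0,0,0],[0,0,0]],[[0,0,0],[0,0,0]]]'; python3 e.py .6192 .1894 .045 2.76
```

```text
clock: 15.68
eef_pos: [0.6174, 0.1923, 0.0452]
tool_rot: [0.189, 0.982, -0.001, -0.001]
ft_force: [-12.2, -5.3, 17.0]
grip_width: 0.0191
grasp_force: 61.6
clock: 16.18
eef_pos: [0.6175, 0.1924, 0.0453]
tool_rot: [0.189, 0.982, -0.002, -0.003]
ft_force: [-20.9, -8.1, 25.8]
grip_width: 0.0189
grasp_force: 63.0
16.175 q [ 3.02e-01  6.60e-01  1.61e-01  1.08e+00 -1.00e-03  6.82e-01] F [-20.9  -8.1  25.8] pos [0.6175 0.1924 0.0453]
shift mm [-2.7 -2.1  0.3] in target axes [-2.7 -2.1  0.3] rot [-0.006 -0.005  0.002]
```

Friction could be mimicking the short-fence contact here. I back off down and y, then test x alone.

```bash
python3 -m creep '[[[0,-3,-3],[0,0,0]],[[5,-3,-3.5],[0,0,0]],[[0,-1,0],[0,0,0]],[[0,0,0],[0,0,0]]]'; python3 e.py .6192 .1894 .045 2.76; python3 -m creep '[[[-1,0,0],[0,0,0]],[[-1,0,0],[0,0,0]],[[-1,0,0],[0,0,0]],[[0,0,0],[0,0,0]],[[0,0,0],[0,0,0]]]'; python3 e.py .6192 .1894 .045 2.76;  python3 -m creep '[[[-1,0,0],[0,0,0]],[[-1,0,0],[0,0,0]],[[0,0,0],[0,0,0]],[[0,0,0],[0,0,0]]]'; python3 e.py .6192 .1894 .045 2.76
```

```text
clock: 16.68
eef_pos: [0.6157, 0.1897, 0.0482]
tool_rot: [0.189, 0.982, 0.0, 0.001]
ft_force: [0.6, 0.3, -1.3]
grip_width: 0.0188
grasp_force: 59.0
16.675 q [ 2.990e-01  6.460e-01  1.430e-01  1.066e+00 -1.000e-03  6.790e-01] F [ 0.6  0.3 -1.3] pos [0.6157 0.1897 0.0482]
shift mm [-3.4  1.   3.2] in target axes [-3.4  1.   3.2] rot [0.    0.002 0.002]
clock: 17.3
eef_pos: [0.6181, 0.1882, 0.0482]
tool_rot: [0.189, 0.982, -0.0, 0.001]
ft_force: [-0.0, -0.0, -1.2]
grip_width: 0.0193
grasp_force: 59.0
17.3 q [ 2.960e-01  6.500e-01  1.500e-01  1.071e+00 -1.000e-03  6.760e-01] F [-0.  -0.  -1.2] pos [0.6181 0.1882 0.0482]
shift mm [-0.6  1.5  3.2] in target axes [-0.6  1.5  3.2] rot [-0.     0.001  0.002]
clock: 17.8
eef_pos: [0.6185, 0.188, 0.0482]
tool_rot: [0.188, 0.982, -0.0, -0.001]
ft_force: [-4.2, 1.2, 1.9]
grip_width: 0.0195
grasp_force: 59.5
17.8 q [0.295 0.652 0.155 1.075 0.    0.674] F [-4.2  1.2  1.9] pos [0.6185 0.188  0.0482]
shift mm [-0.1  1.5  3.2] in target axes [-0.1  1.5  3.2] rot [-0.001 -0.001  0.003]
```

The short fence is actually 2.6 mm farther than the earlier stall point. So: seat against x in the air, then y, then press down.

```bash
python3 -m creep '[[[1.5,1.5,1],[0,0,0]],[[0,1,1],[0,0,0]],[[0,0.7,0],[0,0,0]],[[-1.5,0,0],[0,0,0]],[[0,0,0],[0,0,0]],[[0,0,0],[0,0,0]]]'; python3 e.py .6192 .1894 .045 2.76; python3 -m creep '[[[-2,0,0],[0,0,0]],[[-2,1,0],[0,0,0]],[[0,1,0],[0,0,0]],[[0,1,0],[0,0,0]],[[0,0,0],[0,0,0]],[[0,0,0],[0,0,0]]]'; python3 e.py .6192 .1894 .045 2.76
```

```text
clock: 18.55
eef_pos: [0.6197, 0.1908, 0.046]
tool_rot: [0.189, 0.982, -0.0, -0.001]
ft_force: [-5.3, 1.1, 1.3]
grip_width: 0.0193
grasp_force: 59.4
18.55 q [0.298 0.658 0.159 1.074 0.    0.678] F [-5.3  1.1  1.3] pos [0.6197 0.1908 0.046 ]
shift mm [-0.  -1.5  1. ] in target axes [-0.  -1.5  1. ] rot [-0.001 -0.002  0.002]
clock: 19.3
eef_pos: [0.6201, 0.1912, 0.0456]
tool_rot: [0.189, 0.982, -0.002, -0.005]
ft_force: [-15.5, -1.3, 7.6]
grip_width: 0.0193
grasp_force: 60.3
19.3 q [2.980e-01 6.660e-01 1.730e-01 1.089e+00 1.000e-03 6.780e-01] F [-15.5  -1.3   7.6] pos [0.6201 0.1912 0.0456]
shift mm [ 0.2 -2.   0.6] in target axes [ 0.2 -2.   0.6] rot [-0.006 -0.009  0.002]
```

```bash
python3 -m creep '[[[0,1,0],[0,0,0]],[[0,1,0],[0,0,0]],[[0,0,1],[0,0,0]],[[0,0,1],[0,0,0]],[[0,0,1],[0,0,0]],[[0,0,0],[0,0,0]],[[0,0,0],[0,0,0]],[[0,0,0],[0,0,0]]]'; python3 e.py .6192 .1894 .045 2.76;
python3 - <<'E'
from h import *
ims=[]
for n in ('wrist','scene'):
    c=vision.camera(n); a=c['image']; 
    if n=='wrist': a=a[170:330,180:400]
    else: a=a[180:300,280:445]
    ims.append(cv2.resize(a,(800,582))[:, :800])
cv2.imwrite('pics/f.png',cv2.resize(np.hstack(ims),(800,400)))
o=bot.get_obs(); f=np.array(o['ft_force']); print(f[0]*.928-f[1]*.374, f[0]*.374+f[1]*.928, f[2],o['grasp_force'])
E
```

```text
clock: 20.3
eef_pos: [0.6201, 0.1914, 0.0455]
tool_rot: [0.189, 0.982, -0.003, -0.005]
ft_force: [-23.4, -6.1, 22.2]
grip_width: 0.019
grasp_force: 62.2
20.3 q [ 3.00e-01  6.67e-01  1.74e-01  1.09e+00 -1.00e-03  6.81e-01] F [-23.4  -6.1  22.2] pos [0.6201 0.1914 0.0455]
shift mm [ 0.1 -2.2  0.5] in target axes [ 0.1 -2.2  0.5] rot [-0.008 -0.008  0.001]
-18.207447201293256 -14.08175275635733 21.51389789033734 62.24226236343384
```

View pics/f.png

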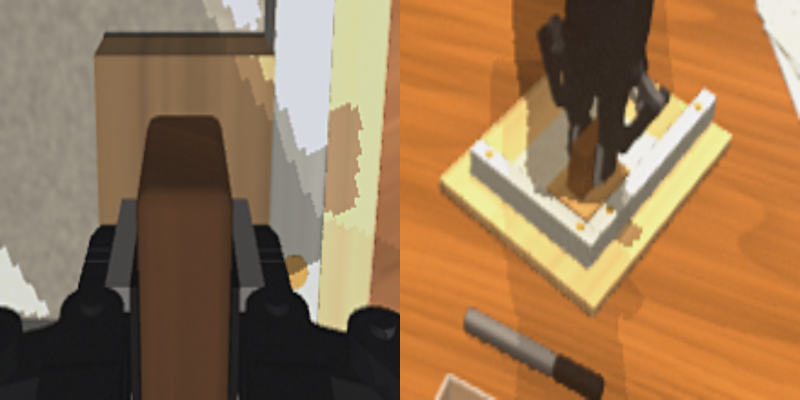

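The stamp lies flush with the long fence (wrist crop) and in the corner (scene crop). I add some down pressure so fence friction can't be carrying the load.

```bash
python3 -m creep '[[[0,0,1.5],[0,0,0]],[[0,0,1.5],[0,0,0]],[[0,0,1.5],[0,0,0]],[[0,0.5,0],[0,0,0]],[[0,0,0],[0,0,0]],[[0,0,0],[0,0,0]],[[0,0,0],[0,0,0]],[[0,0,0],[0,0,0]]]'; python3 e.py .6192 .1894 .045 2.76
```

```text
clock: 21.4
eef_pos: [0.6201, 0.1914, 0.0453]
tool_rot: [0.189, 0.982, -0.003, -0.004]
ft_force: [-30.9, -9.4, 41.4]
grip_width: 0.0191
grasp_force: 65.2
21.4 q [ 0.3    0.666  0.172  1.087 -0.002  0.681] F [-30.9  -9.4  41.4] pos [0.6201 0.1914 0.0453]
shift mm [ 0.1 -2.2  0.3] in target axes [ 0.1 -2.2  0.3] rot [-0.008 -0.007  0.001]
```

```bash
python3 -c "
from workcell import workorder; print(workorder.job_done())"
```

```text
the job is handed in; nothing more can be done
None
```

I handed the job in at 21.4 s with the oblong stamp held in the corner, pressing about 25 N on the short fence, 20 N on the long fence and 41 N down (wrist-force readings); the hand-in call returned no verdict, and I didn't re-measure the other objects at the end.

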